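# Damp check of a carton with a ball-head moisture meter

## Robot

A 6-joint arm with a two-finger parallel gripper is mounted at the origin on the work surface. World frame = base frame: x ahead of the robot, y to its left, z up, the work surface at z = 0. Lengths are in m, angles in degrees, forces in N, time in s.
With the tool pointing down it reaches from about 0.3 to 0.75 m from the base axis. Payload 8.5 kg.
Tool frame: the origin (TCP) lies between the finger pads; the fingertips stand 14 mm ahead of it and the grasp point (between the pads) lies 5 mm behind it; x points along the fingers, z is the direction in which the jaws open and shut, and the axes are right-handed (so a half turn about x gives the same grasp; the last joint's range is limited). The gripper opens to 85 mm and grips with 20 to 120 N. Pads are 22 mm wide; open, the fingers measure 114 mm over their backs; the gripper's body (76 mm by 85 mm) begins 54 mm behind the grasp point. The pads swing forward as they close: fully open they stand 13 mm farther back than shut.
Start: joints at [61.289, 21.807, 74.336, -0, 83.858, -12.336], TCP at [0.155, 0.528, 0.245] pointing down, gripper open.
Joint ranges: [-178.18, 178.18], [-50.72, 133.34], [12.68, 142.11], [-81.47, 261.47], [9.98, 163.14], [-165.26, 165.26]. Speed limits (degrees/s): [136.94, 136.94, 180, 180, 180, 180].

## Interface

Orientations are given as a 3x3 rotation matrix whose columns are the frame's x, y, z axes.
In Python, from rig import env gives the robot as it stands.
- The arm moves only by the shell command python3 -m jog 'ROWS' [FORCE]. ROWS is JSON, a list of rows, each a list of 5 numbers: the opening, from -1 (shut) to 1 (fully open), so that 0 is half open, then the shift along the tool's x, y, z in m, then the turn about the tool's x in rad. In form: [[claw, dx, dy, dz, yaw], ...]. A call has 1 to 20 rows; each row is the pose to reach, as a shift and turn from the pose commanded when the call began, along the tool's axes at that moment; what a row does not reach only later rows make up. A row lasts 1/10 s, in which the tool goes at most 50 mm and 8.59 degrees, less where a joint would pass 70% of its speed; a pose out of reach is approached as far as the arm can. A call with a gripper value outside its range is refused whole. The fingers move at their own pace and stop on an object; FORCE is the grip in N (left out, the last holds). Time passes only in rows, so rows that repeat a pose let the fingers close. It gives the time, the measured TCP pose, the force and the opening at its end, in the units of the state.
- env.observe(): the state, without advancing time (a new reading comes with each control period).
- env.get_image(name): name is "side" or "top"; returns the picture (384x512x3 uint8, red, green, blue); there is no depth.
- env.camera_model(name): a dict with "fx", "fy", "cx", "cy" (pixels), "origin" and "orientation" of the camera in the world. Camera axes: x right, y up, looking along -z (the intrinsics and any distortion apply to the point x, -y, -z); pixel columns grow to the right and rows downward; lengths in m; the calibration is good to about 2 mm. A picture is of the moment at which its call begins. camera_model takes no time and is no camera call.
- env.close_job(): hands the job in, once; it reports no verdict.
The state is a dict: "time_s": time; "q": joint angles; "qvel": joint speeds; "joint_efforts": joint torques, N m; "position": TCP position; "tool_rot": TCP orientation; "ft_force": force on the tool from outside, world axes, zero at the start; "wrist_torque": the same for the moment, N m; "grip_width": finger opening in m.
Only numpy, scipy, OpenCV 4.12 (cv2) and the standard library are available. Lean on these libraries where they do the work, as an engineer would, in place of code of your own. Each camera call takes 0.05 s, during which the arm holds its last target.

## Task

The carton on the tilt stand may have got wet: take the moisture meter out of its holder and touch its steel ball to the lid inside the pen ring, with the meter square to the sloping lid and only lightly pressed on, with about 5 N (half a kilo). Never lean on the lid hard enough to crush it, and leave the small parcel, the tape roll and the pen where they are. Finish while still holding the meter there, steady and pressed on, for the reading; do not put it back or let go.

Things in the scene. Friction and masses are not known exactly. Their poses are not given: they have to be found in the camera images.
- meter: black hand-held moisture meter, loose, 120-240 g; starts upright in its holder, steel ball down. Origin: tip of the ball; z along the meter towards its tail. Ball 22 mm dia (z 0-22), neck 13-21 mm dia (to z 44), then a box body 28 (x) by 44 (y) mm from z 44 to the tail end at z 132. Display on the -x side. Grip the flat sides facing +y and -y, 44 mm apart, at z 100-115, above the holder
- ball_tip (a point): the tip of the meter's steel ball, the same point as the meter's origin and with the same axes
- holder: fixed grey plastic bench cradle: base 110 x 110 x 8 mm, pocket 44 (x) by 60 (y) mm outside with walls up to z 74 mm. Origin: centre of its underside, z up. The meter's body stands on shoulders at z 52 mm, 3 mm clear of the walls, tip of the ball at z 8 mm, its x and y along the holder's; lifted straight up by 75 mm it is free
- stand: fixed steel carton stand, 300 x 315 mm. Origin: centre of its underside, x to its high rear. Its deck, hinged at the front (110 mm before the origin, 45 mm high), is clamped at a tilt of 12 to 24 degrees, rear up, and does not yield. The carton on it, 210 x 250 x 90 mm, is fast; the highest edge of its lid is at most 0.24 m above the bench
- lid: lid of the carton on the stand, 210 mm (x) by 250 mm (y). Origin: centre of its flat upper face; z is the outward normal of that face, x points up the slope, y along the level. It gives like a spring, square to its face, about 1 mm for each 1.5 N
- spot (a point): centre of the ring drawn in black pen on the lid's upper face, 29 mm across inside and 34 mm outside; 66 mm to +y of the lid's origin. z is the outward normal of the lid, x up the slope. It sinks with the lid
- parcel: small loose taped carton, 120 (x) by 90 (y) by 62 mm high, a bystander. Origin: centre of its underside
- tape_roll: loose roll of packing tape lying flat, 104 mm in diameter, 48 mm high, a bystander. Origin: centre of its underside
- pen: loose marker pen lying along its x, 129 mm long, 18 mm high, a bystander. Origin: middle of its underside
Mind the look-alikes: they are no part of the job. There is more than one size of the meter; the one meant has the size given above. Several things look just like the holder: the one meant starts nearest to the robot's base.

How it is judged (in metres and radians):
On the way:
1. the meter is lifted out of its holder in the gripper, touching nothing else (z of ball_tip in the frame of holder above 0.08 m and contact force between the fingers and meter above 1 N and contact force between meter and holder below 0.1 N and contact force between meter and lid below 0.1 N), for 0.2 s.
At the end, for the whole second after the job is handed in: Through the last second the gripper holds the meter still, ball down, tip within 13.5 mm of the ring's centre, axis within 0.14 rad (8 deg) of the lid's normal, pressing the lid with 2 to 10 N, clear of the holder; parcel, tape roll and pen within 20 mm of their starts (distance between ball_tip and spot below 0.0135 m and angle between the z axis of meter and the z axis of spot, either way round below 0.14 rad and z of meter in the frame of spot above -0.005 m and angle between meter's own z axis and vertical below 0.7 rad and contact force between meter and lid between 2 and 10 N and contact force between the fingers and meter above 1 N and contact force between meter and holder below 0.1 N and linear speed of meter below 0.01 m/s and distance of each of parcel, tape_roll, pen from where it was at the start of the episode below 0.02 m); the arm keeps its last pose, push and grip.
It fails at once if the meter is pressed on the lid with more than 18 N (contact force between meter and lid above 18 N).
It fails at once if the gripper or arm leans on the lid (contact force between any of the fingers, the arm and lid above 5 N).
It fails at once if parcel, tape roll or pen is pushed away (distance of any of parcel, tape_roll, pen from where it was at the start of the episode above 0.03 m).
It also fails if it takes over 40 s, if anything falls off the work surface, if the arm or the gripper's body presses on something with over 40 N, if the wrist force passes 120 N, or if a joint passes its speed limit or range.

## Working session

There is one attempt and no reset: what is moved stays moved. The work goes in short steps, Python scripts to look and compute and a shell command to move; the robot and the scene stay as the last step left them, time stands still between calls to the robot, and variables do not carry over. Pictures are saved under pics/ and viewed, and the job is handed in when it is done.

```bash
ls; mkdir -p pics; python3 - <<'E'
from rig import env
import cv2,numpy as np
np.set_printoptions(precision=4,suppress=True)
s=env.observe()
for k,v in s.items(): print(k,np.array(v).tolist() if k!='tool_rot' else np.array(v))
for n in("side","top"):
    im=env.get_image(n); cv2.imwrite(f"pics/{n}0.png",im[:,:,::-1]); print(env.camera_model(n))
E
```

```text
pics
time_s 0.0
q [61.28878629288823, 21.839979969920343, 74.38730692888952, -0.0018731517152007133, 83.85926712460557, -12.33593457430284]
qvel [0.0010379359760709257, 0.03461463760803373, 0.10300717090467705, -0.009034554175602358, -0.020399196058728628, 0.01599873335519385]
joint_efforts [-4.073509103363904e-05, -44.84592318534851, -23.128039240837097, -0.0002467729700583732, 0.004689055786002427, -7.024682275869054e-06]
position [0.15492509388858575, 0.5274188716255975, 0.24470621379386528]
tool_rot [[-0.0007 -0.9594  0.2819]
 [-0.0013  0.2819  0.9594]
 [-1.      0.0003 -0.0015]]
ft_force [-0.1868076024896004, 0.40526735691837434, 1.2739131156736612]
wrist_torque [0.014608804202373791, -0.07486407938375239, -0.027136763472544203]
grip_width 0.0855938238899811
{'fx': 445.6916534071817, 'fy': 445.6916534071817, 'cx': 249.12311847131957, 'cy': 192.666164830971, 'origin': array([ 0.016 , -0.7344,  1.0955]), 'orientation': array([[ 0.8581,  0.3699, -0.3561],
       [-0.5134,  0.625 , -0.588 ],
       [ 0.005 ,  0.6874,  0.7263]])}
{'fx': 367.39384039117846, 'fy': 367.39384039117846, 'cx': 258.71094725619344, 'cy': 194.21824320070573, 'origin': array([0.3532, 0.0664, 1.3466]), 'orientation': array([[ 0.0042,  0.9916, -0.1292],
       [-0.9999,  0.0025, -0.014 ],
       [-0.0136,  0.1292,  0.9915]])}
```

View pics/side0.png

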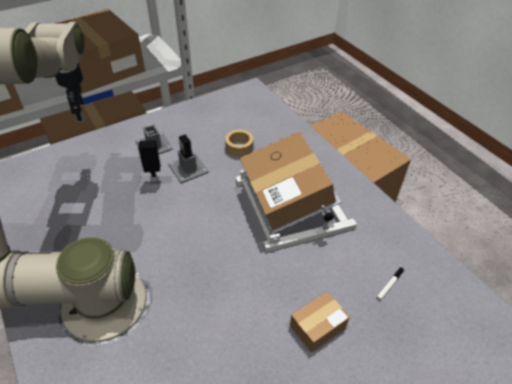

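View pics/top0.png

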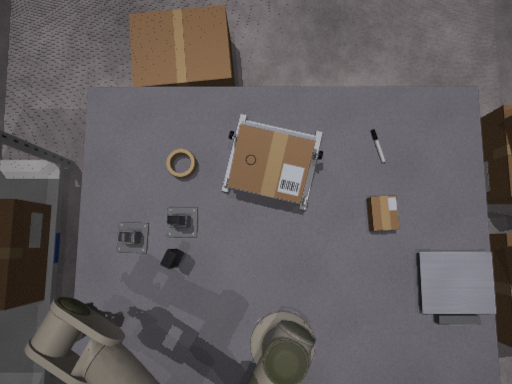

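```bash
python3 - <<'E'
import cv2,numpy as np
a=cv2.imread("pics/side0.png");b=cv2.imread("pics/top0.png")
c=cv2.resize(a[115:190,125:225],(800,600),interpolation=cv2.INTER_CUBIC);cv2.imwrite("pics/side0z.png",c)
c=cv2.resize(b[200:275,110:210],(800,600),interpolation=cv2.INTER_CUBIC);cv2.imwrite("pics/top0z.png",c)
c=cv2.resize(b[110:222,215:335],None,fx=5,fy=5,interpolation=cv2.INTER_CUBIC);cv2.imwrite("pics/top0l.png",c)
c=cv2.resize(a[125:250,230:360],None,fx=4.5,fy=4.5,interpolation=cv2.INTER_CUBIC);cv2.imwrite("pics/side0l.png",c)
E
```

```text
(no output)
```

View pics/side0z.png

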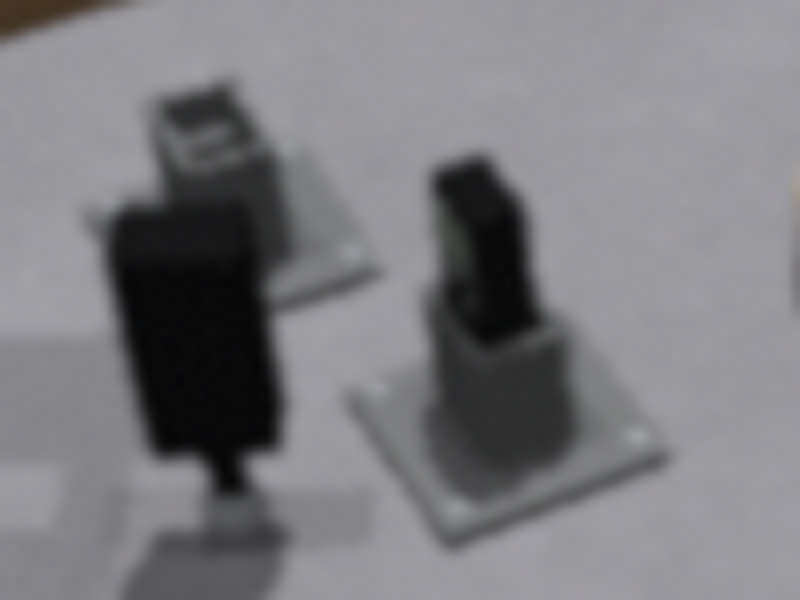

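View pics/top0z.png

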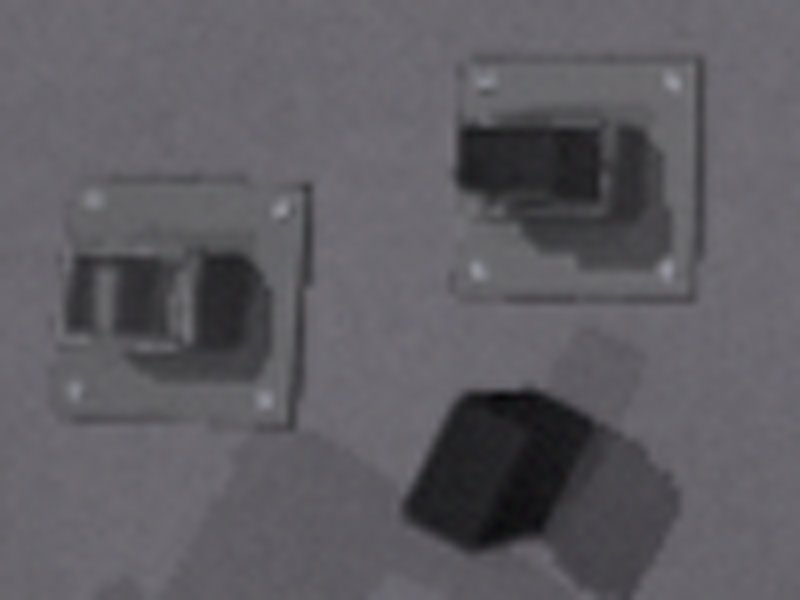

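View pics/top0l.png

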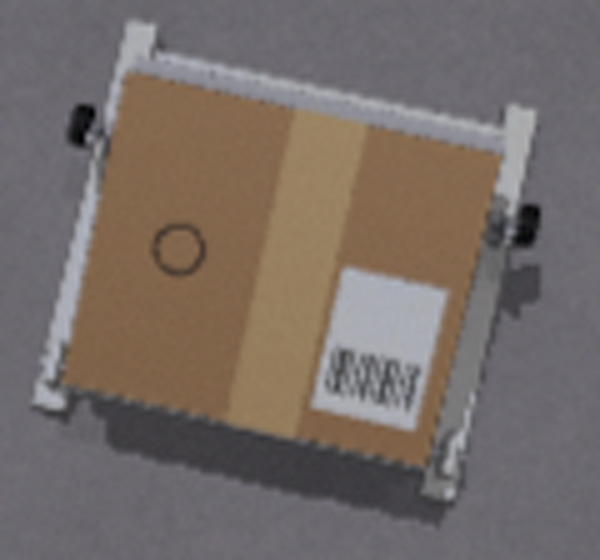

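View pics/side0l.png

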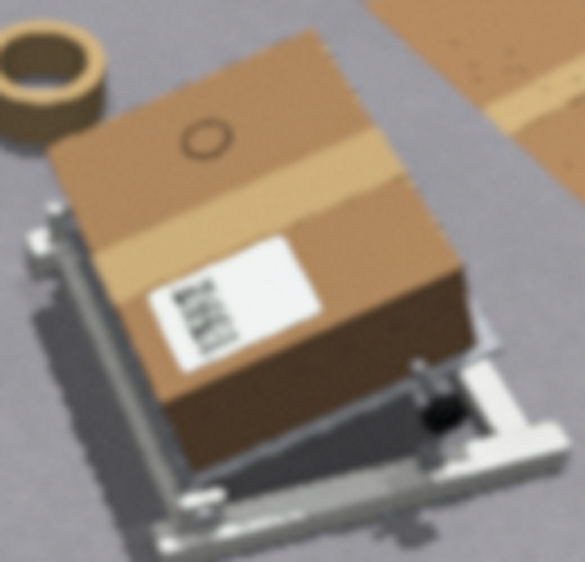

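```bash
cat > h.py <<'E'
import cv2,numpy as np
from rig import env
np.set_printoptions(precision=4,suppress=True)
CM={n:env.camera_model(n) for n in("side","top")}
def ray(n,p):
    c=CM[n];d=np.array([(p[0]-c['cx'])/c['fx'],-(p[1]-c['cy'])/c['fy'],-1.])
    d=c['orientation']@d;return c['origin'],d/np.linalg.norm(d)
def plane(n,p,z):
    o,d=ray(n,p);return o+d*(z-o[2])/d[2]
def tri(ps,pt):
    A=np.zeros((3,3));b=np.zeros(3);R=[ray("side",ps),ray("top",pt)]
    for o,d in R:
        M=np.eye(3)-np.outer(d,d);A+=M;b+=M@o
    X=np.linalg.solve(A,b)
    return X,max(np.linalg.norm((np.eye(3)-np.outer(d,d))@(X-o)) for o,d in R)
def proj(n,X):
    c=CM[n];v=c['orientation'].T@(np.array(X)-c['origin'])
    return np.array([c['cx']+c['fx']*v[0]/-v[2],c['cy']-c['fy']*v[1]/-v[2]])
E
python3 - <<'E'
from h import *
S=cv2.imread("pics/side0.png");T=cv2.imread("pics/top0.png")
for n,I,roi,seed in(("side",S,(230,125,360,250),(260,170)),("top",T,(215,110,335,222),(240,165))):
    hsv=cv2.cvtColor(I,cv2.COLOR_BGR2HSV)
    print(n,hsv[seed[1],seed[0]])
    x0,y0,x1,y1=roi
    m=((hsv[...,1]>70)&(hsv[...,2]>(110 if n=="side" else 85))).astype(np.uint8)
    k=np.zeros_like(m);k[y0:y1,x0:x1]=m[y0:y1,x0:x1]
    k=cv2.morphologyEx(k,cv2.MORPH_OPEN,np.ones((3,3)))
    cs,_=cv2.findContours(k,cv2.RETR_EXTERNAL,cv2.CHAIN_APPROX_NONE)
    c=max(cs,key=cv2.contourArea);h=cv2.convexHull(c)
    print(cv2.contourArea(c),cv2.approxPolyDP(h,5,True)[:,0].tolist())
    o=cv2.resize(I,None,fx=5,fy=5,interpolation=cv2.INTER_CUBIC)
    cv2.drawContours(o,[c*5+2],-1,(0,255,0),1)
    cv2.imwrite(f"pics/m_{n}.png",o[y0*5:y1*5,x0*5:x1*5][:600,:800])
E
```

```text
side [ 15 116 171]
4250.0 [[299, 132], [331, 184], [265, 213], [241, 157]]
top [ 14 106 130]
4702.0 [[240, 125], [314, 141], [300, 202], [228, 186]]
```

```bash
cat > lid.py <<'E'
from h import *
def quad(I,n,roi):
    hsv=cv2.cvtColor(I,cv2.COLOR_BGR2HSV);x0,y0,x1,y1=roi
    m=((hsv[...,1]>70)&(hsv[...,2]>(110 if n=="side" else 85))).astype(np.uint8)
    k=np.zeros_like(m);k[y0:y1,x0:x1]=m[y0:y1,x0:x1]
    k=cv2.morphologyEx(k,cv2.MORPH_OPEN,np.ones((3,3)))
    c=max(cv2.findContours(k,cv2.RETR_EXTERNAL,cv2.CHAIN_APPROX_NONE)[0],key=cv2.contourArea)
    q=cv2.approxPolyDP(cv2.convexHull(c),5,True)[:,0].astype(float);ct=q.mean(0);P=c[:,0].astype(float)
    L=[]
    for i in range(4):
        a,b=q[i],q[(i+1)%4];u=(b-a)/np.linalg.norm(b-a);nn=np.array([u[1],-u[0]])
        if nn@(ct-a)>0: nn=-nn
        t=(P-a)@u;d=(P-a)@nn;l=np.linalg.norm(b-a)
        s=P[(t>.1*l)&(t<.9*l)&(abs(d)<2.5)]
        v=cv2.fitLine(s.astype(np.float32),cv2.DIST_HUBER,0,.01,.01).ravel()
        w=np.array([v[1],-v[0]]);w=w if w@nn>0 else -w
        L.append((w,w@v[2:]+.5))
    return [np.linalg.solve(np.array([L[i-1][0],L[i][0]]),[L[i-1][1],L[i][1]]) for i in range(4)]
def ring(I,q,box):
    x0,y0,x1,y1=box;g=cv2.cvtColor(I,cv2.COLOR_BGR2GRAY)[y0:y1,x0:x1].astype(float)
    w=np.clip(cv2.medianBlur(g.astype(np.uint8),5).max()-15-g,0,None) if 0 else np.clip(np.median(g)-8-g,0,None)
    yy,xx=np.mgrid[y0:y1,x0:x1]
    pts=np.argwhere(w>8)[:,::-1]+[x0,y0]
    return cv2.fitEllipse(pts.astype(np.float32).reshape(-1,1,2)),(w*xx).sum()/w.sum(),(w*yy).sum()/w.sum()
E
python3 - <<'E'
from lid import *
S=cv2.imread("pics/side0.png");T=cv2.imread("pics/top0.png")
qs=quad(S,"side",(230,125,360,250));qt=quad(T,"top",(215,110,335,222))
print(np.array(qs),np.array(qt))
# match: rear-left(+x+y): top (240,125)<->? try all cyclic
best=None
for r in range(4):
    X=[tri(qs[(i+r)%4],qt[i]) for i in range(4)]
    e=sum(x[1] for x in X)
    if best is None or e<best[0]: best=(e,r,X)
e,r,X=best;print("err",e,r);P=np.array([x[0] for x in X]);print(P)
for i in range(4):print(np.linalg.norm(P[i]-P[(i+1)%4]))
c=P.mean(0);_,_,V=np.linalg.svd(P-c);n=V[2]*np.sign(V[2][2]);print("c",c,"n",n,"tilt",np.degrees(np.arccos(n[2])))
rs=ring(S,qs,(266,147,286,165));rt=ring(T,qt,(241,150,261,170));print(rs,rt)
R,er=tri(rs[0][0],rt[0][0]);print("spot",R,er,"off plane",n@(R-c))
x=np.array([0,0,1.])-n*n[2];x/=np.linalg.norm(x);y=np.cross(n,x);print("x",x,"y",y,"spot in lid",x@(R-c),y@(R-c))
print("plane-cast",[ (lambda o,d:o+d*((c-o)@n)/(d@n))(*ray(k,p)) for k,p in(("side",rs[0][0]),("top",rt[0][0]))], "pred",c+.066*y)
E
```

```text
[[299.1802 131.0092]
 [332.7509 184.1588]
 [264.7546 214.9367]
 [239.228  157.4642]] [[239.6103 123.7597]
 [315.2354 140.8298]
 [299.5121 202.9224]
 [227.2686 186.2791]]
err 0.0015484672172246317 0
[[ 0.7337  0.1453  0.1962]
 [ 0.677  -0.0985  0.1964]
 [ 0.4823 -0.0518  0.1319]
 [ 0.5368  0.1882  0.1398]]
0.2503339554523393
0.21036299516742
0.2462264912311805
0.2092597059447018
c [0.6075 0.0458 0.166 ] n [-0.2841  0.0502  0.9575] tilt 16.76589367254305
(((275.280029296875, 155.5699005126953), (7.815883159637451, 10.469243049621582), 70.15396881103516), np.float64(275.5208728652751), np.float64(155.92789373814043)) (((250.26687622070312, 159.44187927246094), (9.295166969299316, 9.860365867614746), 114.55661010742188), np.float64(250.29698581560282), np.float64(159.5886524822695))
spot [0.6218 0.1111 0.1685] 0.00029225574510294484 off plane 0.0015651596600226862
x [ 0.9429 -0.1668  0.2885] y [ 0.1742  0.9847 -0.    ] spot in lid 0.0033074004841563715 0.06676860801258193
plane-cast [array([0.623 , 0.1122, 0.1672]), array([0.6219, 0.1112, 0.1669])] pred [0.619  0.1108 0.166 ]
```

```bash
python3 - <<'E'
from h import *
S=cv2.imread("pics/side0.png");T=cv2.imread("pics/top0.png")
# top: black meter tail vs everything; holder base plate corners from zoom (x8 of 110..210,200..275)
z=lambda u,v:(110+u/8-.5+.0625,200+v/8-.5+.0625)
for nm,cs in(("A",[(459,60),(703,60),(694,300),(457,295)]),("B",[(68,182),(308,184),(292,428),(57,415)])):
    P=np.array([plane("top",z(*c),.008)for c in cs]);print(nm,P[:,:2].tolist());print(P.mean(0),[round(np.linalg.norm(P[i]-P[(i+1)%4]),4) for i in range(4)],np.linalg.norm(P.mean(0)[:2]))
    e1=P[0]-P[3]+P[1]-P[2];e2=P[0]-P[1]+P[3]-P[2];print("yaw x",np.degrees(np.arctan2(e1[1],e1[0])),"yaw y-90",np.degrees(np.arctan2(e2[1],e2[0]))-90)
# screws
for nm,cs in(("A",[(486,81),(672,81),(668,271),(477,271)]),("B",[(94,200),(282,209),(265,400),(75,390)])):
    P=np.array([plane("top",z(*c),.008)for c in cs]);e1=P[0]-P[3]+P[1]-P[2];e2=P[0]-P[1]+P[3]-P[2]
    print(nm,P.mean(0),np.degrees(np.arctan2(e1[1],e1[0])),np.degrees(np.arctan2(e2[1],e2[0]))-90)
zs=lambda u,v:(125+u/8-.5+.0625,115+v/8-.5+.0625)
P=np.array([plane("side",zs(*c),.008) for c in((350,390),(450,535),(668,455),(560,320))]);print("side A",P.mean(0),P[:,:2].tolist())
# tail: top view corners of tail visible face approx (z.140) ; side view
print("tail top-left edge",plane("top",z(459,127),.14),plane("top",z(459,190),.14))
P=np.array([plane("side",zs(*c),.14) for c in((435,180),(490,155),(523,195),(470,222))]);print("tail side",P[:,:2].tolist(),P.mean(0))
E
```

```text
A [[0.47923734127456097, 0.4219918468644551], [0.4795691613558022, 0.309776162679181], [0.3703035572881368, 0.3110421985282951], [0.37212027883909893, 0.418977178399095]]
[0.4253 0.3654 0.008 ] [np.float64(0.1122), np.float64(0.1093), np.float64(0.108), np.float64(0.1072)] 0.5607476609823647
yaw x 0.46300884239912593 yaw y-90 -0.3864503312581036
B [[0.422720775163308, 0.5993227264639599], [0.42219716282902053, 0.48910120084296693], [0.31212305578871763, 0.4915901639922302], [0.3174373369505462, 0.5986424354307376]]
[0.3686 0.5447 0.008 ] [np.float64(0.1102), np.float64(0.1101), np.float64(0.1072), np.float64(0.1053)] 0.6576772864245327
yaw x -0.4811851021305916 yaw y-90 -1.5391004598503457
A [0.4265 0.3666 0.008 ] -0.16502495812945817 0.20037433069880706
B [0.3696 0.5457 0.008 ] -2.663072843509807 -2.6047776776802607
side A [0.4257 0.3621 0.008 ] [[0.3745951358058298, 0.41744408900848595], [0.3743663090062037, 0.31128997594556285], [0.4777127621844776, 0.30777471812889556], [0.4760856862432632, 0.41197071835806065]]
tail top-left edge [0.4391 0.3859 0.14  ] [0.4131 0.385  0.14  ]
tail side [[0.41396168347135204, 0.37832275006303895], [0.44079272057084923, 0.3815738512973813], [0.44136245227388954, 0.35084009330736554], [0.41501184757806253, 0.34628168428788186]] [0.4278 0.3643 0.14  ]
```

```bash
python3 - <<'E'
from h import *
z=lambda u,v:(110+u/8-.5+.0625,200+v/8-.5+.0625)
zs=lambda u,v:(125+u/8-.5+.0625,115+v/8-.5+.0625)
print("ball base side",plane("side",zs(238,540),0.0),plane("side",zs(238,515),0.011))
# tail corners: top view tail quad (460,392),(530,405)?,(475,548),(405,510); side top face (115,215)-(250,205)...
for h in(.13,.15,.17,.19,.2):
    print(h,[plane("top",z(*c),h)[:2] for c in((462,392),(403,510),(472,550))],[plane("side",zs(*c),h)[:2] for c in((112,240),(120,210),(250,205),(255,235))])
S=cv2.imread("pics/side0.png");c=cv2.resize(S[130:190,125:205],(800,600),interpolation=cv2.INTER_CUBIC);cv2.imwrite("pics/dec.png",np.clip(c.astype(float)*2.5,0,255).astype(np.uint8))
S=cv2.imread("pics/top0.png");c=cv2.resize(S[240:285,150:210],(800,600),interpolation=cv2.INTER_CUBIC);cv2.imwrite("pics/dect.png",np.clip(c.astype(float)*3,0,255).astype(np.uint8))
E
```

```text
ball base side [0.2969 0.3628 0.    ] [0.3    0.3659 0.011 ]
0.13 [array([0.3308, 0.3833]), array([0.283 , 0.4058]), array([0.267 , 0.3769])] [array([0.2866, 0.4225]), array([0.2966, 0.4389]), array([0.3446, 0.4144]), array([0.3388, 0.3954])]
0.15 [array([0.3312, 0.3781]), array([0.2841, 0.4002]), array([0.2685, 0.3718])] [array([0.281 , 0.3985]), array([0.2908, 0.4146]), array([0.3378, 0.3906]), array([0.3322, 0.3719])]
0.17 [array([0.3315, 0.3729]), array([0.2853, 0.3946]), array([0.2699, 0.3667])] [array([0.2754, 0.3745]), array([0.285 , 0.3903]), array([0.331 , 0.3668]), array([0.3255, 0.3485])]
0.19 [array([0.3319, 0.3677]), array([0.2864, 0.3891]), array([0.2713, 0.3616])] [array([0.2698, 0.3506]), array([0.2791, 0.366 ]), array([0.3242, 0.343 ]), array([0.3188, 0.3251])]
0.2 [array([0.3321, 0.3651]), array([0.287 , 0.3863]), array([0.272, 0.359])] [array([0.267 , 0.3386]), array([0.2762, 0.3539]), array([0.3208, 0.3311]), array([0.3154, 0.3134])]
```

View pics/dec.png

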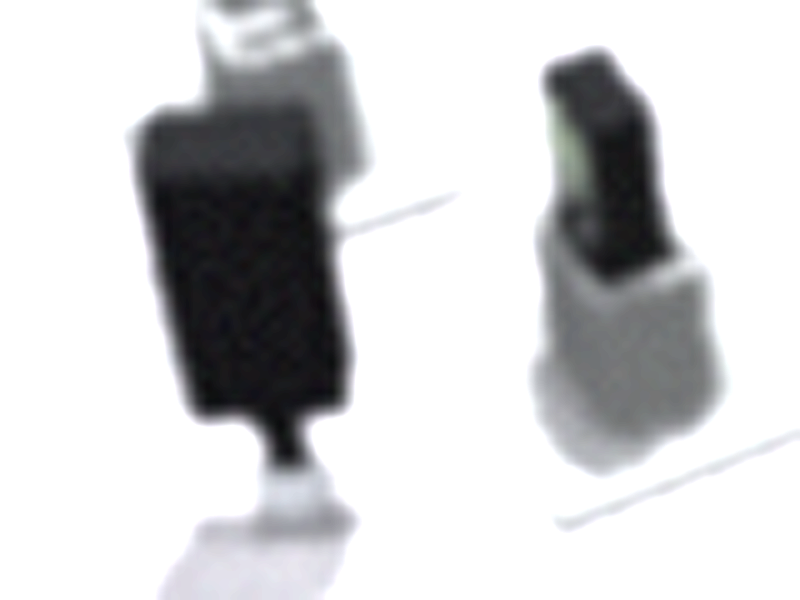

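View pics/dect.png

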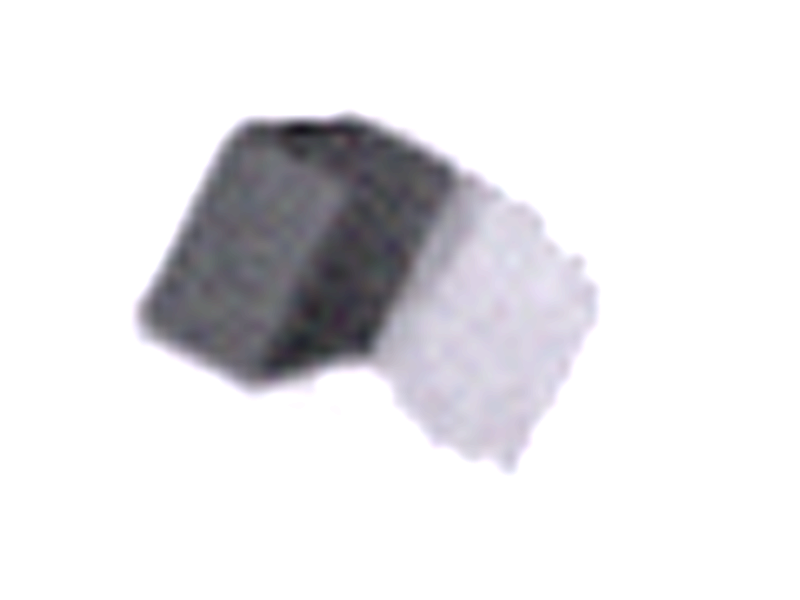

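```bash
python3 -m jog '[[1,0,-0.3065,-0.0798,-0.286],[1,0,-0.3065,-0.0798,-0.286],[1,0,-0.3065,-0.0798,-0.286],[1,0,-0.3065,-0.0798,-0.286],[1,0,-0.3065,-0.0798,-0.286],[1,0,-0.3065,-0.0798,-0.286],[1,0,-0.3065,-0.0798,-0.286],[1,0,-0.3065,-0.0798,-0.286],[1,0,-0.3065,-0.0798,-0.286],[1,0,-0.3065,-0.0798,-0.286]]' 20; python3 - <<'E'
from h import *
s=env.observe();print(s['time_s'],s['position'],np.array(s['tool_rot']),s['ft_force'],s['q'])
I=env.get_image("side");J=env.get_image("top")
a=cv2.resize(I[70:190,100:260,::-1],(800,600));cv2.imwrite("pics/a1.png",a)
a=cv2.resize(J[180:300,100:260,::-1],(800,600));cv2.imwrite("pics/a2.png",a)
E
```

```text
time_s: 1.1
position: [0.4256, 0.3653, 0.2452]
tool_rot: [[-0.001, -1.0, -0.001], [-0.0, -0.001, 1.0], [-1.0, 0.001, -0.0]]
ft_force: [-0.1, -0.6, -0.1]
grip_width: 0.0855
1.1 [0.4256 0.3653 0.2452] [[-0.0005 -1.     -0.0014]
 [-0.0001 -0.0014  1.    ]
 [-1.      0.0005 -0.0001]] [-0.0713 -0.5878 -0.0807] [ 28.5361  22.9228  72.5592   0.01    84.5476 -61.5442]
```

View pics/a1.png

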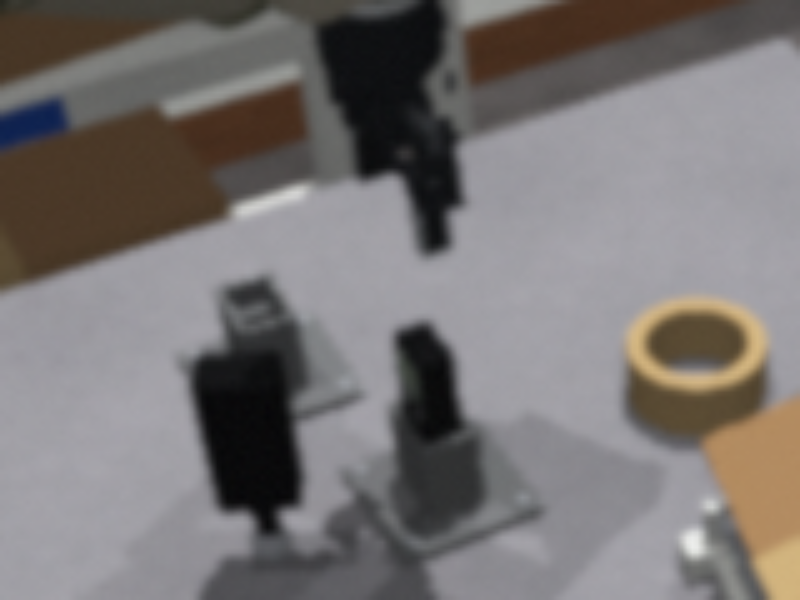

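```bash
python3 -m jog '[[1,0.04,0,0,0],[1,0.08,0,0,0],[1,0.11,0,0,0],[1,0.135,0,0,0],[1,0.135,0,0,0],[1,0.135,0,0,0]]' 20; python3 -m jog '[[-0.4,0,0,0,0],[-0.4,0,0,0,0],[-0.4,0,0,0,0],[-0.4,0,0,0,0],[-0.4,0,0,0,0],[-0.4,0,0,0,0],[-0.4,0,0,0,0],[-0.4,0,0,0,0]]' 20
```

```text
time_s: 1.8
position: [0.4265, 0.3653, 0.1111]
tool_rot: [[0.0, -1.0, -0.001], [0.0, -0.001, 1.0], [-1.0, -0.0, 0.0]]
ft_force: [0.2, 0.4, -0.2]
grip_width: 0.0857
time_s: 2.6
position: [0.4269, 0.3649, 0.1113]
tool_rot: [[0.001, -1.0, -0.0], [0.001, -0.0, 1.0], [-1.0, -0.001, 0.001]]
ft_force: [-0.2, -0.6, 7.5]
grip_width: 0.0439
```

```bash
python3 -m jog '[[-0.4,-0.01,0,0,0],[-0.4,-0.02,0,0,0],[-0.4,-0.03,0,0,0],[-0.4,-0.04,0,0,0],[-0.4,-0.045,0,0,0],[-0.4,-0.045,0,0,0]]' 25; python3 - <<'E'
from h import *
I=env.get_image("side");J=env.get_image("top")
a=cv2.resize(I[70:190,100:260,::-1],(800,600));cv2.imwrite("pics/b1.png",a)
E
```

```text
time_s: 3.2
position: [0.4269, 0.3649, 0.1562]
tool_rot: [[0.001, -1.0, -0.0], [0.001, -0.0, 1.0], [-1.0, -0.001, 0.001]]
ft_force: [0.3, -0.2, -1.3]
grip_width: 0.0436
```

View pics/b1.png

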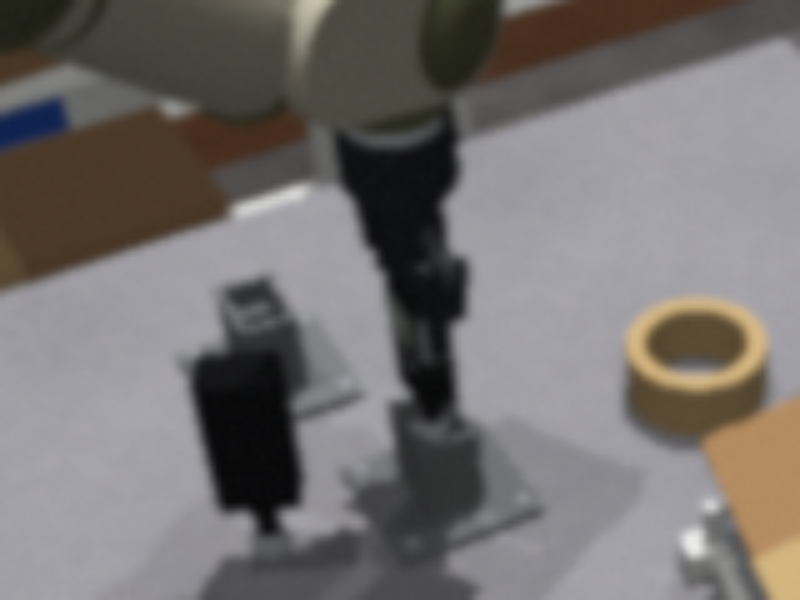

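The meter came up with the gripper: the neck shows above the pocket near (435,400) and the ball is still inside. The jog command can't tilt the tool, so I'll pivot the meter in the pads by pushing the ball against the pocket's -x wall.

```bash
python3 -m jog '[[-0.4,0,0.004,0,0],[-0.4,0,0.007,0,0],[-0.4,0,0.010,0,0],[-0.4,0,0.012,0,0],[-0.4,0,0.014,0,0],[-0.4,0,0.016,0,0],[-0.4,0,0.016,0,0]]' 20
```

```text
time_s: 4.0
position: [0.4105, 0.3646, 0.1554]
tool_rot: [[0.0, -1.0, -0.0], [-0.0, -0.0, 1.0], [-1.0, -0.0, -0.0]]
ft_force: [2.9, -2.7, -1.5]
grip_width: 0.0442
```

```bash
python3 -m jog '[[-0.4,0,0.003,0,0],[-0.4,0,0.006,0,0],[-0.4,0,0.009,0,0],[-0.4,0,0.012,0,0],[-0.4,0,0.015,0,0],[-0.4,0,0.018,0,0],[-0.4,0,0.018,0,0]]' 20;  python3 - <<'E'
from h import *
I=env.get_image("side");J=env.get_image("top")
a=cv2.resize(I[100:190,120:240,::-1],(800,600));cv2.imwrite("pics/c1.png",a)
E
```

```text
time_s: 4.7
position: [0.3921, 0.3649, 0.1553]
tool_rot: [[-0.0, -1.0, -0.0], [0.0, -0.0, 1.0], [-1.0, 0.0, 0.0]]
ft_force: [2.0, -0.1, -2.0]
grip_width: 0.0436
```

View pics/c1.png

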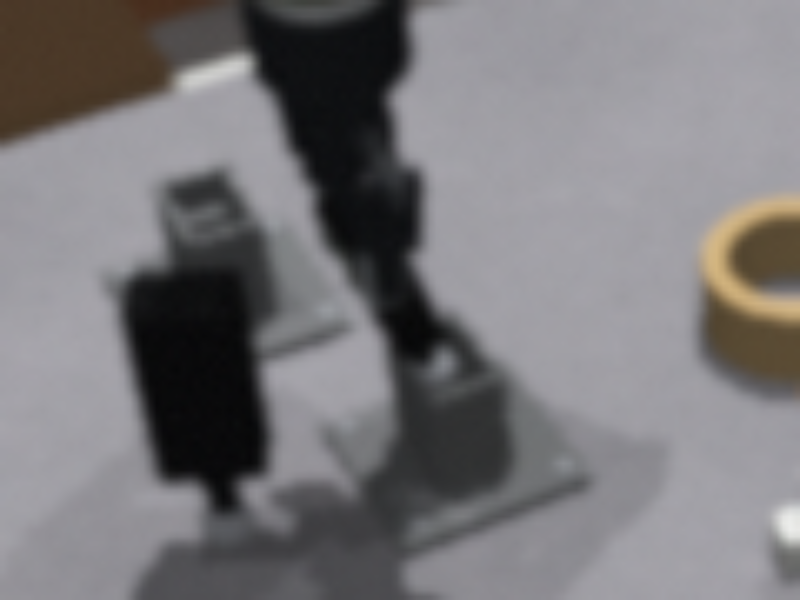

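The meter has tilted with its tail toward -x. The ball shows as a bright spot at the pocket mouth, about (440,362). Next I lift it clear and measure the tilt.

```bash
python3 -m jog '[[-0.4,-0.02,0,0,0],[-0.4,-0.05,0,0,0],[-0.4,-0.09,0,0,0],[-0.4,-0.13,0,0,0],[-0.4,-0.15,0,0,0],[-0.4,-0.15,0,0,0],[-0.4,-0.15,0,0,0]]' 50;  python3 - <<'E'
from h import *
I=env.get_image("side");J=env.get_image("top")
cv2.imwrite("pics/d_side.png",I[:,:,::-1]);cv2.imwrite("pics/d_top.png",J[:,:,::-1])
s=env.observe();p=np.array(s['position']);print(p,s['ft_force'])
for n in CM: print(n,proj(n,p),proj(n,p+[.03,0,-.1]))
u,v=proj("side",p).astype(int);a=cv2.resize(I[v-30:v+60,u-60:u+60,::-1],(800,600),interpolation=cv2.INTER_CUBIC);cv2.imwrite("pics/d1.png",a);print(u,v)
u,v=proj("top",p).astype(int);a=cv2.resize(J[v-45:v+45,u-60:u+60,::-1],(800,600),interpolation=cv2.INTER_CUBIC);cv2.imwrite("pics/d2.png",a);print(u,v)
E
```

```text
time_s: 5.5
position: [0.392, 0.3646, 0.3042]
tool_rot: [[-0.002, -1.0, -0.0], [-0.001, -0.0, 1.0], [-1.0, 0.002, -0.001]]
ft_force: [0.2, 1.1, -2.4]
grip_width: 0.0432
[0.392  0.3645 0.3034] [-0.131   0.025  -1.3152]
side [168.3776 100.1096] [180.8732 123.3275]
top [158.8193 227.8777] [168.2722 219.462 ]
168 100
158 227
```

View pics/d1.png

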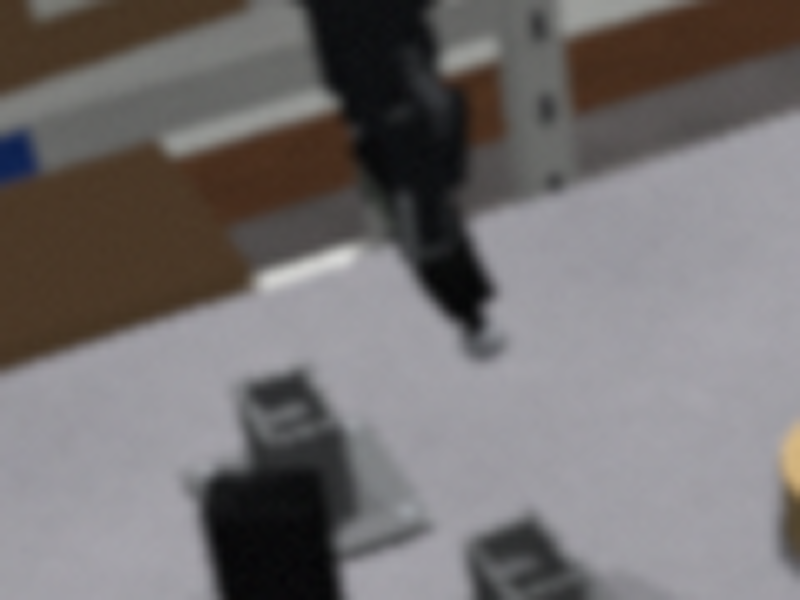

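View pics/d2.png

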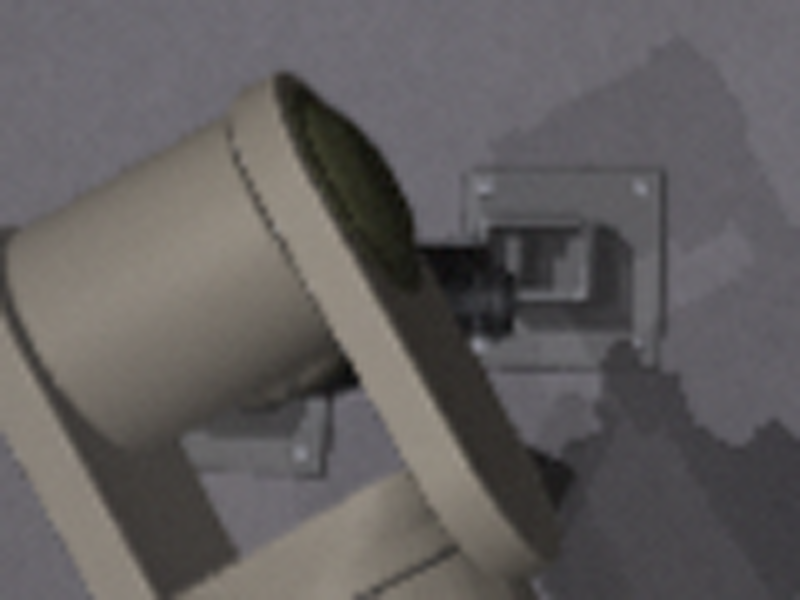

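```bash
python3 - <<'E'
from h import *
p=np.array([.392,.3646,.3042])
G=p+[0,0,.005]
for uv in((483,338),(480,342),(487,334)):
    px=(108+uv[0]/6.667-.43,70+uv[1]/6.667-.43);o,d=ray("side",px)
    X=o+d*(p[1]-o[1])/d[1];w=G-X;print(px,X,"tilt",np.degrees(np.arctan2(-w[0],w[2])),"len",np.linalg.norm(w))
E
```

```text
(180.01637768111596, 120.26746512674366) [0.4205 0.3646 0.2162] tilt 17.058291901670025 len 0.09729299267190644
(179.56640017999098, 120.86743512824359) [0.4188 0.3646 0.2145] tilt 15.777094009556043 len 0.09841998961864325
(180.61634768261587, 119.66749512524373) [0.4228 0.3646 0.2177] tilt 18.615055211056678 len 0.09656110845093059
```

```bash
python3 -m jog '[[-0.4,0,-0.01,-0.013,0.03],[-0.4,0,-0.03,-0.039,0.06],[-0.4,0,-0.055,-0.071,0.09],[-0.4,0,-0.08,-0.104,0.12],[-0.4,0,-0.105,-0.136,0.15],[-0.4,0,-0.13,-0.169,0.18],[-0.4,0,-0.155,-0.201,0.21],[-0.4,0,-0.175,-0.227,0.227],[-0.4,0,-0.188,-0.244,0.227],[-0.4,0,-0.188,-0.244,0.227],[-0.4,0,-0.188,-0.244,0.227]]' 50;  python3 - <<'E'
from h import *
I=env.get_image("side");J=env.get_image("top")
cv2.imwrite("pics/e_side.png",I[:,:,::-1]);cv2.imwrite("pics/e_top.png",J[:,:,::-1])
s=env.observe();print(s['ft_force'])
a=cv2.resize(I[95:185,220:340,::-1],(800,600),interpolation=cv2.INTER_CUBIC);cv2.imwrite("pics/e1.png",a)
a=cv2.resize(J[115:205,200:320,::-1],(800,600),interpolation=cv2.INTER_CUBIC);cv2.imwrite("pics/e2.png",a)
E
```

```text
time_s: 6.7
position: [0.5803, 0.1211, 0.3045]
tool_rot: [[-0.002, -0.974, 0.225], [0.0, 0.225, 0.974], [-1.0, 0.002, 0.0]]
ft_force: [-1.0, 0.3, -1.3]
grip_width: 0.0435
[-0.2051  0.6532 -0.6141]
```

View pics/e1.png

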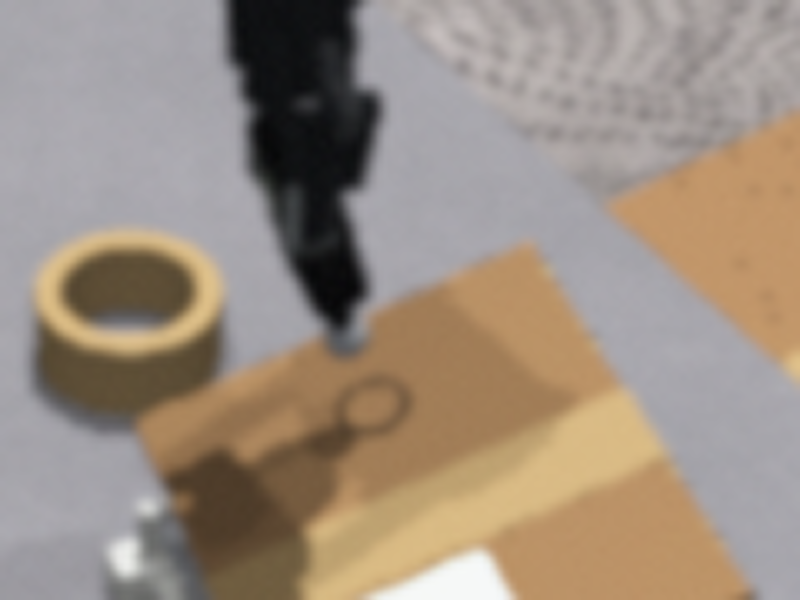

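View pics/e2.png

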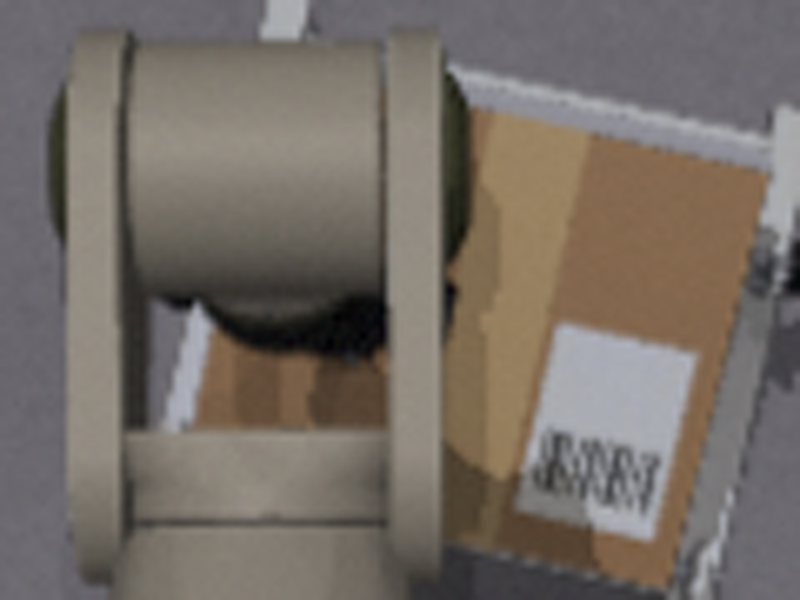

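```bash
python3 - <<'E'
from h import *
p=np.array([.5803,.1211,.3045]);G=p+[0,0,.005];h=np.array([.974,-.225,0]);yv=np.array([.225,.974,0])
px=(220+348/6.667-.43,95+340/6.667-.43);print(px)
for t in(14,17,20):
    t_=np.radians(t);X=G+.0973*(np.sin(t_)*h-np.array([0,0,np.cos(t_)]));print(t,X,proj("side",X))
o,d=ray("side",px);X=o+d*((p-o)@yv)/(d@yv);w=X-G;print(X,np.degrees(np.arctan2(w@h,-w[2])),np.linalg.norm(w))
px=(220+373/6.667-.43,95+405/6.667-.43);n=np.array([-.285,.0658,.956]);c=np.array([.6075,.0458,.166]);o,d=ray("side",px);print("ring",px,o+d*((c-o)@n)/(d@n))
E
```

```text
(271.7673901304935, 145.56745012749363)
14 [0.6032 0.1158 0.2151] [269.9272 145.2552]
17 [0.608  0.1147 0.2165] [271.4719 144.5918]
20 [0.6127 0.1136 0.2181] [272.9959 143.8688]
[0.6091 0.1144 0.2123] 16.916260870247612 0.10160367689264614
ring (275.517202639868, 155.3169626518674) [0.6247 0.1134 0.1665]
```

```bash
cat > ft.py <<'E'
from h import *
n=np.array([-.285,.0658,.956]);F=[];P=[];T=[]
for i in range(8):
    env.get_image("side");s=env.observe();F.append(s['ft_force']);P.append(s['position']);T.append(s['wrist_torque'])
F=np.array(F);print(s['time_s'],"F",F.mean(0),"Fn %.2f +- %.2f"%((F@n).mean(),(F@n).std()),"P",np.mean(P,0),"T",np.mean(T,0))
E
python3 ft.py
python3 -m jog '[[-0.4,0.0072,-0.0022,0,0],[-0.4,0.0143,-0.0044,0,0],[-0.4,0.0215,-0.0066,0,0],[-0.4,0.0287,-0.0088,0,0],[-0.4,0.0315,-0.0096,0,0],[-0.4,0.0315,-0.0096,0,0],[-0.4,0.0315,-0.0096,0,0]]' 50; python3 ft.py
```

```text
7.2 F [-0.0441 -0.208  -1.2543] Fn -1.20 +- 0.49 P [0.5803 0.1214 0.3055] T [0.0174 0.0032 0.0048]
time_s: 7.9
position: [0.5901, 0.1186, 0.274]
tool_rot: [[0.0, -0.974, 0.225], [-0.0, 0.225, 0.974], [-1.0, -0.0, 0.0]]
ft_force: [0.8, -0.3, -1.6]
grip_width: 0.0434
8.3 F [ 0.4925 -0.0651 -1.5258] Fn -1.60 +- 0.37 P [0.59   0.1186 0.2741] T [0.006  0.0196 0.0022]
```

```bash
for i in 1; do python3 -m jog '[[-0.4,0.0019,-0.0006,0,0],[-0.4,0.0038,-0.0012,0,0],[-0.4,0.0038,-0.0012,0,0]]' 50 | grep -v tool; python3 ft.py; done
python3 -m jog '[[-0.4,0.0019,-0.0006,0,0],[-0.4,0.0019,-0.0006,0,0]]' 50 | grep -v tool; python3 ft.py
python3 -m jog '[[-0.4,0.0019,-0.0006,0,0],[-0.4,0.0019,-0.0006,0,0]]' 50 | grep -v tool; python3 ft.py
```

```text
time_s: 8.6
position: [0.5912, 0.1182, 0.2696]
ft_force: [0.7, 0.3, -1.5]
grip_width: 0.0435
9.0 F [-0.2188  0.0973 -1.0613] Fn -0.95 +- 0.46 P [0.5912 0.1183 0.27  ] T [0.0168 0.0257 0.0054]
time_s: 9.2
position: [0.5918, 0.1182, 0.2678]
ft_force: [-0.4, -0.5, -0.8]
grip_width: 0.0436
9.6 F [ 0.2008  0.1724 -1.242 ] Fn -1.23 +- 0.51 P [0.5918 0.1182 0.2681] T [-0.0062  0.0233  0.0069]
time_s: 9.8
position: [0.5924, 0.1181, 0.2662]
ft_force: [-0.2, -0.9, 1.5]
grip_width: 0.0436
10.2 F [-0.6127  0.1877  1.2191] Fn 1.35 +- 0.47 P [0.5924 0.118  0.2664] T [ 0.0403  0.0677 -0.0081]
```

```bash
python3 -m jog '[[-0.4,0.001,-0.0003,0,0],[-0.4,0.0017,-0.0005,0,0],[-0.4,0.0017,-0.0005,0,0],[-0.4,0.0017,-0.0005,0,0]]' 50 | grep -v tool; python3 ft.py; python3 - <<'E'
from h import *
I=env.get_image("side");cv2.imwrite("pics/f_side.png",I[:,:,::-1])
a=cv2.resize(I[125:185,240:320,::-1],(800,600),interpolation=cv2.INTER_CUBIC);cv2.imwrite("pics/f1.png",a)
s=env.observe();print(s['tool_rot'])
E
```

```text
time_s: 10.6
position: [0.5929, 0.1179, 0.2647]
ft_force: [-2.0, 1.0, 3.8]
grip_width: 0.0431
11.0 F [-0.9583  0.0375  3.4964] Fn 3.62 +- 0.46 P [0.5929 0.1179 0.2646] T [0.06   0.1236 0.0114]
[[ 0.0002 -0.9744  0.2249]
 [ 0.      0.2249  0.9744]
 [-1.     -0.0002  0.0001]]
```

View pics/f1.png

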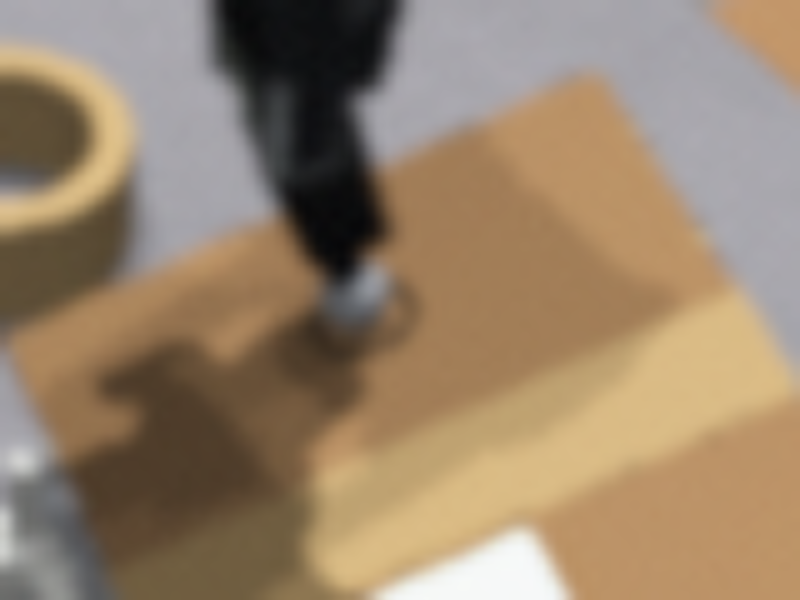

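```bash
python3 - <<'E'
from h import *
n=np.array([-.285,.0658,.956]);h=np.array([.974,-.225,0])
I=cv2.imread("pics/f_side.png")
# ball: greyish-bright pixels
roi=I[147:163,266:286].astype(int);hsv=cv2.cvtColor(I,cv2.COLOR_BGR2HSV)[147:163,266:286]
m=(hsv[...,1]<60)&(hsv[...,2]>70);yy,xx=np.nonzero(m);print(len(xx),xx.mean()+266,yy.mean()+147,xx.min()+266,xx.max()+266,yy.min()+147,yy.max()+147)
print(m.astype(int))
sp=np.array([.6225,.1118,.1675]);p=np.array([.5929,.1179,.2646]);tip=p+[.0309,-.0071,-.0986]
for X in(sp,sp+.008*n,tip,tip+.011*n): print(X,proj("side",X))
E
```

```text
34 275.3235294117647 154.26470588235293 272 278 151 157
[[0 0 0 0 0 0 0 0 0 0 0 0 0 0 0 0 0 0 0 0]
 [0 0 0 0 0 0 0 0 0 0 0 0 0 0 0 0 0 0 0 0]
 [0 0 0 0 0 0 0 0 0 0 0 0 0 0 0 0 0 0 0 0]
 [0 0 0 0 0 0 0 0 0 0 0 0 0 0 0 0 0 0 0 0]
 [0 0 0 0 0 0 0 0 0 0 1 1 0 0 0 0 0 0 0 0]
 [0 0 0 0 0 0 0 0 0 1 1 1 1 0 0 0 0 0 0 0]
 [0 0 0 0 0 0 0 0 1 1 1 1 1 0 0 0 0 0 0 0]
 [0 0 0 0 0 0 1 1 1 1 1 1 1 0 0 0 0 0 0 0]
 [0 0 0 0 0 0 1 1 1 1 1 1 1 0 0 0 0 0 0 0]
 [0 0 0 0 0 0 1 1 1 1 1 1 0 0 0 0 0 0 0 0]
 [0 0 0 0 0 0 0 0 1 1 1 0 0 0 0 0 0 0 0 0]
 [0 0 0 0 0 0 0 0 0 0 0 0 0 0 0 0 0 0 0 0]
 [0 0 0 0 0 0 0 0 0 0 0 0 0 0 0 0 0 0 0 0]
 [0 0 0 0 0 0 0 0 0 0 0 0 0 0 0 0 0 0 0 0]
 [0 0 0 0 0 0 0 0 0 0 0 0 0 0 0 0 0 0 0 0]
 [0 0 0 0 0 0 0 0 0 0 0 0 0 0 0 0 0 0 0 0]]
[0.6225 0.1118 0.1675] [275.2372 155.6118]
[0.6202 0.1123 0.1751] [274.6457 153.9193]
[0.6238 0.1108 0.166 ] [275.7395 156.0148]
[0.6207 0.1115 0.1765] [274.9284 153.6877]
```

```bash
python3 ft.py; python3 - <<'E'
from h import *
I=env.get_image("side");J=env.get_image("top");S=cv2.imread("pics/side0.png")[:,:,::-1];T=cv2.imread("pics/top0.png")[:,:,::-1]
for nm,A,B,(x0,y0,x1,y1) in(("parcel/pen side",I,S,(280,260,410,355)),("parcel/pen top",J,T,(360,120,405,240)),("roll top",J,T,(160,145,200,185)),("roll side",I,S,(222,125,244,160))):
    print(nm,"max diff",np.abs(cv2.GaussianBlur(A,(3,3),0)[y0:y1,x0:x1].astype(int)-cv2.GaussianBlur(B.copy(),(3,3),0)[y0:y1,x0:x1]).max())
env.close_job()
E
```

```text
11.45 F [-0.7945  0.7424  3.2408] Fn 3.37 +- 0.64 P [0.5929 0.1179 0.2646] T [ 0.0932  0.075  -0.0002]
parcel/pen side max diff 15
parcel/pen top max diff 5
roll top max diff 3
roll side max diff 24
the job is handed in; nothing more can be done
```

I took the right meter (the one in the holder nearest the base) out and pressed its ball on the lid inside the pen ring. I handed the job in at about 11.5 s with the gripper still holding it there. No verdict is reported.

- **Tilting the meter:** moves cannot tilt the tool, so I set a light 20 N grip and pivoted the meter by pushing its ball against the pocket wall. I then raised the grip to 50 N.
- **Squareness:** the meter's tilt in the gripper measured about 17°, against about 16.8° for the lid. I last measured it just above the lid and did not repeat it after pressing. The lid's slope direction came out as -10° from the plane fit and about -13° from the lid's edges. I used -13°; that difference shifts the axis by about 1°.
- **Position:** the ball appears within about 0.7 pixel, or 2 mm, of where it should be over the ring's centre. This check is from the side camera only, because the arm hides the spot from the top camera.
- **Force:** the wrist sensor, averaged and corrected for its zero of about -1.3 N, gave 4.7–4.9 N on the lid. Single readings vary by about 0.5 N. The last two averages, 0.4 s apart, showed the same arm position.
- **Parcel, tape roll and pen:** their images are unchanged apart from small differences that look like shadow or noise.

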